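# Put the washed burner caps back on the gas hob

## Task

The gas hob has been cleaned and its four burner caps are stacked on the wooden board. Take the stack apart and put each cap back on the burner of its own size (the smallest cap on the smallest burner, and so on up), lying flat, black side up and centred. Leave the salt pot and the spice jar standing where they are.

Things in the scene. Friction and masses are not known exactly. Their poses are not given: they have to be found in the camera images.
- cap_tiny: Loose burner cap, the smallest, on top of the stack: a flat round disc, 35 mm in diameter and 14 mm thick, black with a bright steel rim round its top face. Origin: centre of its underside; z up through its black top face. The four caps start stacked as a pyramid, larger ones below, each within a few mm of the centre of the one beneath.
- cap_small: Loose burner cap, the second smallest, directly under the smallest cap: a flat round disc, 46 mm in diameter and 14 mm thick, black with a bright steel rim round its top face. Origin: centre of its underside; z up through its black top face. The four caps start stacked as a pyramid, larger ones below, each within a few mm of the centre of the one beneath.
- cap_medium: Loose burner cap, the second largest, under the 46 mm cap: a flat round disc, 57 mm in diameter and 14 mm thick, black with a bright steel rim round its top face. Origin: centre of its underside; z up through its black top face. The four caps start stacked as a pyramid, larger ones below, each within a few mm of the centre of the one beneath.
- cap_large: Loose burner cap, the largest, at the bottom of the stack, lying on a light wooden board 12 mm thick: a flat round disc, 68 mm in diameter and 14 mm thick, black with a bright steel rim round its top face. Origin: centre of its underside; z up through its black top face. The four caps start stacked as a pyramid, larger ones below, each within a few mm of the centre of the one beneath.
- burner_tiny: Fixed burner for the 35 mm cap, on the steel hob: silver round crown 45 mm in diameter with dark slots round its side, flat grey top with a brass dot in the middle, dark foot 55 mm in diameter. Origin: centre of its underside, 8 mm above the worktop; z up. The top, where the cap lies, is 24 mm above the origin. Burners stand two by two, 140 by 170 mm apart; which stands where varies.
- burner_small: Fixed burner for the 46 mm cap, on the steel hob: silver round crown 56 mm in diameter with dark slots round its side, flat grey top with a brass dot in the middle, dark foot 66 mm in diameter. Origin: centre of its underside, 8 mm above the worktop; z up. The top, where the cap lies, is 24 mm above the origin. Burners stand two by two, 140 by 170 mm apart; which stands where varies.
- burner_medium: Fixed burner for the 57 mm cap, on the steel hob: silver round crown 67 mm in diameter with dark slots round its side, flat grey top with a brass dot in the middle, dark foot 77 mm in diameter. Origin: centre of its underside, 8 mm above the worktop; z up. The top, where the cap lies, is 24 mm above the origin. Burners stand two by two, 140 by 170 mm apart; which stands where varies.
- burner_large: Fixed burner for the 68 mm cap, on the steel hob: silver round crown 78 mm in diameter with dark slots round its side, flat grey top with a brass dot in the middle, dark foot 88 mm in diameter. Origin: centre of its underside, 8 mm above the worktop; z up. The top, where the cap lies, is 24 mm above the origin. Burners stand two by two, 140 by 170 mm apart; which stands where varies.
- salt_pot: Bystander: white ceramic salt pot with a cork lid, 42 mm in diameter and 60 mm high, standing loose on the hob in the middle between the four burners. Origin: centre of its underside; z up.
- spice_jar: Bystander: amber spice jar with a pale label and a red lid, 39 mm in diameter and 58 mm high, standing loose on the wooden board 90 to 135 mm from the stack of caps, centre to centre. Origin: centre of its underside; z up.

How it is judged:
By the outcome, as a careful person would: the job done as asked, in the order asked, and still so for the second after the job is handed in, with the robot touching nothing.
It also fails if it takes over 109 s, if anything falls off the work surface, if the arm or the gripper's body presses on something with over 40 N, if the wrist force passes 120 N, or if a joint passes its speed limit or range.

## Robot

A 6-joint arm with a two-finger parallel gripper is mounted at the origin on the work surface. World frame = base frame: x ahead of the robot, y to its left, z up, the work surface at z = 0. Lengths are in mm, angles in degrees, forces in N, time in s.
With the tool pointing down it reaches from about 350 to 850 mm from the base axis. Payload 8.1 kg.
Tool frame: the origin (TCP) lies at the very end of the fingers, on their centre line; the grasp point (between the pads) lies 19 mm behind it; z points along the fingers, y is the line along which they close (so a half turn about z gives the same grasp; the last joint's range is limited). The gripper opens to 85 mm and grips with 20 to 120 N. Pads are 22 mm wide; open, the fingers measure 114 mm over their backs; the gripper's body (76 mm by 85 mm) begins 54 mm behind the grasp point. The pads swing forward as they close: fully open they stand 13 mm farther back than shut.
Start: joints at [62.028, 7.471, 85.268, -0, 87.261, -4.893], TCP at [235.177, 551.994, 231.292] pointing down, gripper open.
Joint ranges: [-169.43, 169.43], [-51.17, 129.36], [1.28, 143.12], [-76.62, 256.62], [0, 156.53], [-152.29, 152.29]. Speed limits (degrees/s): [136.94, 136.94, 159.86, 180, 180, 180].

## Interface

Orientations are given as [roll, pitch, yaw] about the fixed x, y, z axes, in that order (R = Rz(yaw) Ry(pitch) Rx(roll)).
In Python, from bench import status, viewer, job gives the robot as it stands.
- The arm moves only by the tool arm_command, never from a script. Its argument "targets" is a list that holds one entry, the list of rows, each a list of 7 numbers: the shift along the world's x, y, z in m, then the turn, a rotation vector about the world's x, y, z in rad, then the opening, from -1 (shut) to 1 (fully open). In form: [[[dx, dy, dz, rx, ry, rz, gripper], ...]]. A call has 1 to 10 rows; each row shifts and turns the commanded pose from where the row before left it; what a row does not reach is not made up. A row lasts 1/8 s, in which the tool goes at most 62.5 mm and 10.7 degrees, less where a joint would pass 70% of its speed; a pose out of reach is approached as far as the arm can. A call with a gripper value outside its range is refused whole. The fingers move at their own pace and stop on an object; "force" is the grip in N (left out, the last holds). Time passes only in rows, so rows that do not move let the fingers close. It gives the time, the measured TCP pose, the force, the opening and the grip force at its end, in the units of the state.
- status.sense(): the state, without advancing time (a new reading comes with each control period).
- viewer.snapshot(name): name is "scene" or "top" or "wrist"; returns the picture (384x512x3 uint8, red, green, blue); there is no depth.
- viewer.camera_model(name): a dict with "vertical_fov" (degrees; the focal length in pixels is half the picture's height over the tangent of half this angle, whatever the lens; pixels are square), "cx", "cy" (the principal point, pixels), "xyz" and "attitude" of the camera in the world. Camera axes: x right, y down, z forward; pixel columns grow to the right and rows downward; lengths in mm; the calibration is good to about 2 mm. A picture is of the moment at which its call begins: read the wrist's pose just before it. camera_model takes no time and is no camera call; for the wrist camera it gives the pose at the moment of the call.
- job.hand_in(): hands the job in; it is judged then, once.
The state is a dict: "time": time; "joint_pos": joint angles; "qd": joint speeds; "joint_efforts": joint torques, N m; "tool_pos": TCP position; "tcp_rot": TCP orientation; "ft_force": force on the tool from outside, world axes, zero at the start; "wrist_torque": the same for the moment, N m; "finger_gap": finger opening in mm; "grip_force": force on a finger pad.
Only numpy, scipy, OpenCV 4.12 (cv2) and the standard library are available. Lean on these libraries where they do the work, as an engineer would, in place of code of your own. Each camera call takes 0.05 s, during which the arm holds its last target. There are 200 camera calls.

## Working session

There is one attempt and no reset: what is moved stays moved. The work goes in short steps, Python scripts to look and compute and a tool call to move; the robot and the scene stay as the last step left them, time stands still between calls to the robot, and variables do not carry over. Pictures are saved under pics/ and viewed, at most 14 in all, crops included, and the job is handed in when it is done.

Besides the shell and the picture viewer there is one more tool, called in YAML: its name, and indented under it one key for each argument. arm_command: Moves the arm, as the interface text tells. Its arguments: {"type":"object","properties":{"targets":{"type":"array"},"force":{"type":"number"}},"required":["targets"]}

```bash
mkdir -p pics
python3 - <<'E'
from bench import status, viewer
import cv2
for n in ("top","scene"):
    im=viewer.snapshot(n); cv2.imwrite(f"pics/{n}0.png",im[:,:,::-1]); print(viewer.camera_model(n))
print(viewer.camera_model("wrist"))
print(status.sense())
a=cv2.imread("pics/top0.png");cv2.imwrite("pics/top0b.png",cv2.resize(a,(800,600),interpolation=cv2.INTER_CUBIC))
E
```

```text
{'vertical_fov': 44.06233949068168, 'cx': 247.9355250000429, 'cy': 192.2169408513733, 'xyz': array([ 468.9014535 ,   50.04154796, 1009.36991262]), 'attitude': array([-174.95644876,    0.75099228,  -89.21177194])}
{'vertical_fov': 54.96254268973843, 'cx': 248.555873145306, 'cy': 192.64972051043492, 'xyz': array([1229.92260628, -255.06310828,  550.2133022 ]), 'attitude': array([-123.6513292 ,    0.8709635 ,   63.99761442])}
{'vertical_fov': 69.11954669103326, 'cx': 255.86125146309695, 'cy': 194.36690462897408, 'xyz': array([173.79107504, 578.14908769, 373.35735721]), 'attitude': array([1.64675672e+02, 9.96735882e-02, 6.70084833e+01])}
{'time': 0.1, 'joint_pos': array([ 6.20303033e+01,  7.51119603e+00,  8.53257810e+01,  4.93686816e-04,
        8.72599796e+01, -4.89494393e+00]), 'qd': array([ 0.025111  , -0.17008444, -0.1556254 ,  0.04110338, -0.01123122,
        0.00163025]), 'joint_efforts': array([ 1.86417739e-03, -5.70946920e+01, -5.01946414e+01, -1.72937926e-04,
        7.94988504e-03, -6.29189185e-05]), 'tool_pos': array([234.91601933, 551.55114152, 230.3187176 ]), 'tcp_rot': array([-1.79903439e+02, -8.76449045e-03,  1.56925216e+02]), 'ft_force': array([-0.42262159, -0.33575569,  0.60174883]), 'wrist_torque': array([ 0.04575358,  0.01315615, -0.0112418 ]), 'grip_force': 0.0, 'finger_gap': 85.09117766386464}
```

View pics/top0b.png

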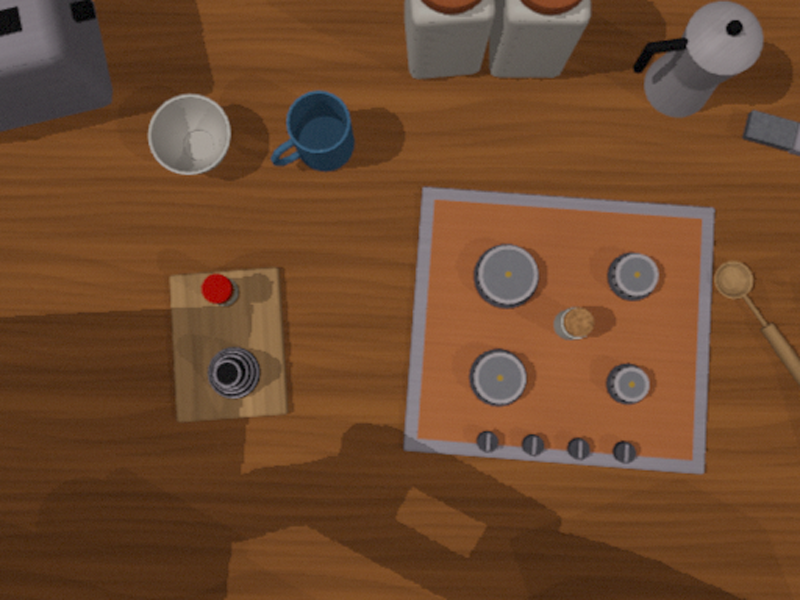

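View pics/scene0.png

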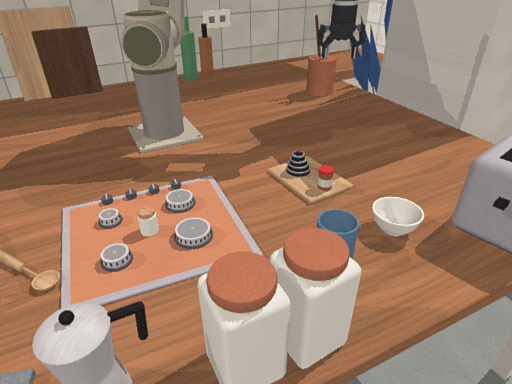

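The top view (800x600 scale) shows the stack at about (230,373), with the jar at (217,290). The burners are large (508,275), small (634,276), medium (499,378) and tiny (629,384), and the pot is at (576,323). The scene view matches this.

```bash
cat > h.py <<'E'
import numpy as np, cv2
from scipy.spatial.transform import Rotation as R
from bench import status, viewer
def ray(m,u,v):
    f=192/np.tan(np.radians(m["vertical_fov"]/2))
    d=np.array([(u-m["cx"])/f,(v-m["cy"])/f,1.])
    return R.from_euler("xyz",m["attitude"],degrees=True).apply(d)
def onplane(m,u,v,z):
    d=ray(m,u,v);c=np.asarray(m["xyz"]);return (c+d*(z-c[2])/d[2])[:2]
def proj(m,P):
    f=192/np.tan(np.radians(m["vertical_fov"]/2))
    q=R.from_euler("xyz",m["attitude"],degrees=True).inv().apply(np.asarray(P,float)-m["xyz"])
    return np.stack([m["cx"]+f*q[...,0]/q[...,2],m["cy"]+f*q[...,1]/q[...,2]],-1)
def dot(im,u,v,w=7):
    u,v=int(round(u)),int(round(v));p=im[v-w:v+w+1,u-w:u+w+1].astype(float)
    s=p[:,:,0]-p[:,:,2]; s=np.clip(s-0.4*s.max(),0,None)
    y,x=np.mgrid[-w:w+1,-w:w+1]
    return u+(s*x).sum()/s.sum(), v+(s*y).sum()/s.sum()
E
python3 - <<'E'
from h import *
im=cv2.imread("pics/top0.png")[:,:,::-1]; m=viewer.camera_model("top")
for n,(u,v) in dict(large=(508,275),small=(634,276),medium=(499,378),tiny=(629,384)).items():
    p=dot(im,u*.64,v*.64); print(n,p,onplane(m,*p,32))
print("stack",onplane(m,229*.64,373*.64,68),"jar",onplane(m,217*.64,289*.64,70),"pot",onplane(m,577*.64,322*.64,68))
E
```

```text
large (np.float64(324.89991728701403), np.float64(174.95368072787429)) [592.86573308 -94.80985075]
small (np.float64(407.3207930859176), np.float64(175.29537366548044)) [ 594.2136009  -264.68511333]
medium (np.float64(319.55640698169435), np.float64(241.4414644529587)) [455.76713226 -83.83914571]
tiny (np.float64(403.9778380823157), np.float64(245.6047037539575)) [ 449.71993581 -255.64004355]
stack [456.83980491 263.01176459] jar [563.43436807 281.41599978] pot [ 527.28410689 -177.13746451]
```

arm_command:
  targets:
    - [[0.0222,-0.0289,-0.003,0,0,0,1],[0.0222,-0.0289,-0.003,0,0,0,1],[0.0222,-0.0289,-0.003,0,0,0,1],[0.0222,-0.0289,-0.003,0,0,0,1],[0.0222,-0.0289,-0.003,0,0,0,1],[0.0222,-0.0289,-0.003,0,0,0,1],[0.0222,-0.0289,-0.003,0,0,0,1],[0.0222,-0.0289,-0.003,0,0,0,1],[0.0222,-0.0289,-0.003,0,0,0,1],[0.0222,-0.0289,-0.003,0,0,0,1]]

```text
time: 1.35
tool_pos: [457.5, 261.8, 200.8]
tcp_rot: [-180.0, -0.0, 156.9]
ft_force: [-0.1, 0.7, 0.8]
finger_gap: 85.4
grip_force: 0.0
```

Run:
```python
from h import *
s=status.sense();m=viewer.camera_model("wrist");im=viewer.snapshot("wrist");cv2.imwrite("pics/w1.png",im[:,:,::-1])
print(s["tool_pos"],s["tcp_rot"],s["joint_pos"],m,np.abs(s["qd"]).max())
```

```text
[457.51196256 261.84194631 200.79344144] [-1.79970713e+02 -2.86277110e-02  1.56922566e+02] [ 2.42086469e+01 -2.88409971e+00  9.90980776e+01  1.17483330e-03
  8.38269596e+01 -4.27140531e+01] {'vertical_fov': 69.11954669103326, 'cx': 255.86125146309695, 'cy': 194.36690462897408, 'xyz': array([396.35292664, 288.28366814, 343.80785954]), 'attitude': array([1.64696156e+02, 3.25010070e-02, 6.70086681e+01])} 31.30884080502077
```

View pics/w1.png

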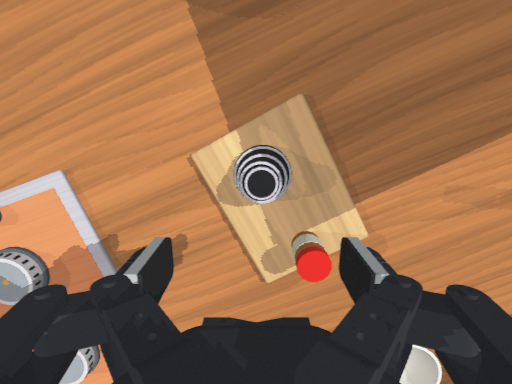

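The wrist view shows the stack at (262,180) with the tiny cap's top at about (261,182), and the jar at (313,262). Now I'll measure it precisely.

```bash
cat >> h.py <<'E'
def circ(im,m,c,z,r,rng=8):
    """refine a bright rim / edge: xy of circle radius r at height z maximising |radial gradient| of brightness"""
    from scipy.ndimage import map_coordinates, gaussian_filter
    from scipy.optimize import minimize
    g=gaussian_filter(im.astype(float).mean(2),0.7)
    a=np.linspace(0,2*np.pi,180,endpoint=False);e=np.stack([np.cos(a),np.sin(a)],1)
    def ring(c,r):
        P=np.c_[c+r*e,np.full(len(a),z)];q=proj(m,P);return map_coordinates(g,[q[:,1],q[:,0]],order=1)
    def cost(x): return -np.mean(ring(x,r-1.2)-.5*ring(x,r+1.8)-.5*ring(x,r-4))
    G=[(cost(np.array(c)+[i,j]),i,j) for i in np.arange(-rng,rng+1,1.) for j in np.arange(-rng,rng+1,1.)]
    b=min(G); o=minimize(cost,np.array(c)+b[1:],method="Nelder-Mead",options=dict(xatol=.05,fatol=.01))
    return o.x,-o.fun
E
python3 - <<'E'
from h import *
s=status.sense();m=viewer.camera_model("wrist");im=viewer.snapshot("wrist");cv2.imwrite("pics/w2.png",im[:,:,::-1])
print(s["tool_pos"],np.abs(s["qd"]).max(),proj(m,s["tool_pos"]))
c0=onplane(m,261,182,68);print(c0)
mt=viewer.camera_model("top");it=viewer.snapshot("top")
c=c0
for n,z,r in (("tiny",68,17.5),("small",54,23),("medium",40,28.5),("large",26,34)):
    c,q=circ(im,m,c,z,r,5);print(n,c,q,"top:",*circ(it,mt,c,z,r,6))
c=cv2.resize(im[130:230,210:310],(600,600),interpolation=cv2.INTER_CUBIC);cv2.imwrite("pics/w2c.png",c[:,:,::-1])
E
```

```text
[459.6115211  258.58642787 200.27961157] 5.607514357202605 [255.22377109 241.86316557]
[457.96329532 264.97772137]
tiny [457.4472175  268.06067088] 77.96671240930412 top: [456.45980248 266.55423593] 19.56355505579456
small [459.2604553  266.69242874] 67.00417507277673 top: [457.90596596 265.40579763] 11.735318978297697
medium [459.32805827 268.21113003] 49.747440711203105 top: [454.76475888 274.11230162] 5.3425065837978485
large [458.4582684  269.70687797] 30.348095976908017 top: [457.45386893 268.95728851] 3.1803790286847105
```

View pics/w2c.png

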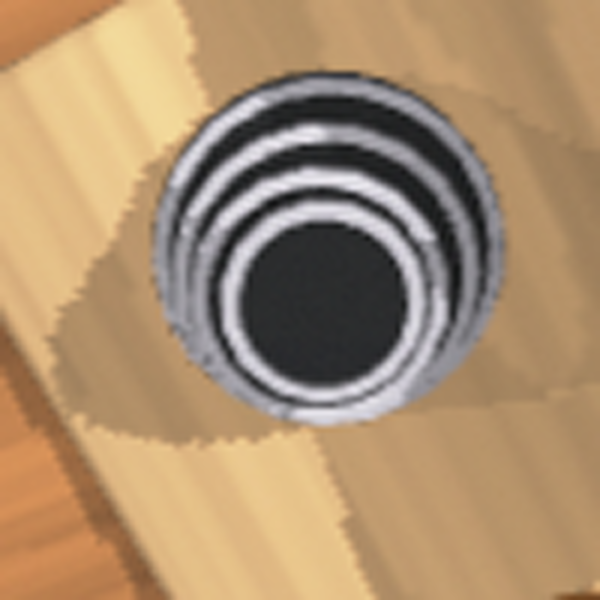

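arm_command:
  targets:
    - [[0,0,0,0,0,0,0.2],[0,0,0,0,0,0,0.2],[0,0,0,0,0,0,0.2],[0,0,0,0,0,0,0.2]]
  force: 25

```text
time: 2.0
tool_pos: [456.9, 263.4, 201.4]
tcp_rot: [180.0, 0.0, 157.0]
ft_force: [0.1, -0.1, -0.2]
finger_gap: 51.1
grip_force: 0.0
```

```bash
cat > meas.py <<'E'
from h import *
def stack(c,todo):
    s=status.sense();m=viewer.camera_model("wrist");im=viewer.snapshot("wrist")
    print("tcp",s["tool_pos"].round(1),"qd",np.abs(s["qd"]).max().round(2))
    for n,z,r in todo: c,q=circ(im,m,c,z,r,6);print(n,c.round(1),round(q,1),"delta",(c-s["tool_pos"][:2]).round(1))
    return im
S=(("tiny",68,17.5),("small",54,23),("medium",40,28.5),("large",26,34))
E
python3 -c "
from meas import *
stack([457.5,268],S)"
```

```text
tcp [456.9 263.4 201.4] qd 0.21
tiny [457.5 268. ] 81.7 delta [0.5 4.5]
small [459.3 266.7] 68.2 delta [2.4 3.2]
medium [459.4 268.2] 52.5 delta [2.4 4.8]
large [458.5 269.7] 34.1 delta [1.5 6.2]
```

arm_command:
  targets:
    - [[0.0005,0.0045,-0.03,0,0,0,0.2],[0,0,-0.03,0,0,0,0.2],[0,0,-0.03,0,0,0,0.2],[0,0,-0.02,0,0,0,0.2],[0,0,-0.015,0,0,0,0.2],[0,0,-0.01,0,0,0,0.2],[0,0,0,0,0,0,0.2],[0,0,0,0,0,0,0.2],[0,0,0,0,0,0,0.2]]

```text
time: 3.18
tool_pos: [458.3, 267.8, 67.2]
tcp_rot: [179.9, 0.1, 156.9]
ft_force: [0.3, -0.2, -0.4]
finger_gap: 50.9
grip_force: 0.0
```

Run:
```python
from h import *
im=viewer.snapshot("wrist")
cv2.imwrite("pics/w3.png",im[:,:,::-1]);print(status.sense()["tool_pos"])
```

```text
[458.20200215 267.73398558  67.08715074]
```

View pics/w3.png

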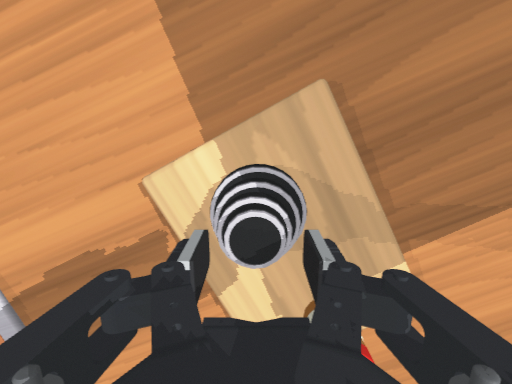

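The cap at (255,240) sits centred between the fingertips (209 and 304). I'll lower the last 11 mm and grip.

arm_command:
  targets:
    - [[-0.0004,0,-0.006,0,0,0,0.2],[-0.0003,0,-0.005,0,0,0,0.2],[0,0,0,0,0,0,0.2],[0,0,0,0,0,0,-0.5],[0,0,0,0,0,0,-0.5],[0,0,0,0,0,0,-0.5],[0,0,0,0,0,0,-0.5]]
  force: 30

```text
time: 4.1
tool_pos: [457.1, 267.5, 55.4]
tcp_rot: [180.0, 0.0, 156.9]
ft_force: [1.1, -0.5, 0.1]
finger_gap: 33.8
grip_force: 29.9
```

arm_command:
  targets:
    - [[0,0,0.015,0,0,0,-0.5],[0,0,0.04,0,0,0,-0.5],[0,0,0.045,0,0,0,-0.5],[0,-0.05,0,0,0,0,-0.5],[0,-0.06,0,0,0,0,-0.5],[0,-0.06,0,0,0,0,-0.5],[0,-0.06,0,0,0,0,-0.5],[0,-0.06,0,0,0,0,-0.5],[0,-0.06,0,0,0,0,-0.5],[0,-0.06,0,0,0,0,-0.5]]

```text
time: 5.35
tool_pos: [456.9, -144.6, 156.7]
tcp_rot: [180.0, 0.1, 156.9]
ft_force: [0.8, -0.2, -0.5]
finger_gap: 33.5
grip_force: 30.2
```

arm_command:
  targets:
    - [[0,-0.06,0,0,0,0,-0.5],[-0.008,-0.04,0,0,0,0,-0.5],[0,0,0,0,0,0,-0.5],[0,0,0,0,0,0,-0.5],[0,0,0,0,0,0,-0.5],[0,0,0,0,0,0,-0.5]]

```text
time: 6.1
tool_pos: [449.3, -241.5, 155.5]
tcp_rot: [180.0, 0.0, 157.0]
ft_force: [0.1, 0.1, -1.1]
finger_gap: 33.4
grip_force: 30.2
```

Run:
```python
from h import *
s=status.sense();m=viewer.camera_model("wrist");im=viewer.snapshot("wrist")
cv2.imwrite("pics/w4.png",im[:,:,::-1])
print(s["tool_pos"],s["finger_gap"],np.abs(s["qd"]).max(),s["joint_pos"],m)
for n,p in dict(large=(593,-95),small=(594,-265),medium=(456,-84),tiny=(450,-256)).items(): print(n,proj(m,[*p,32]))
```

```text
[ 449.30892447 -241.49159469  155.45622936] 33.42764101501076 0.2230028904375886 [-3.40218512e+01 -3.72685539e+00  1.04737776e+02  6.13072643e-03
  7.89797522e+01 -1.01039383e+02] {'vertical_fov': 69.11954669103326, 'cx': 255.86125146309695, 'cy': 194.36690462897408, 'xyz': array([ 387.96859168, -215.20693254,  298.45219334]), 'attitude': array([ 1.64659219e+02, -8.09133146e-04,  6.71031498e+01])}
large [436.13468661 257.3434712 ]
small [286.46462012 311.49101328]
medium [413.79258623 130.81751929]
tiny [242.29350031 194.28745757]
```

View pics/w4.png

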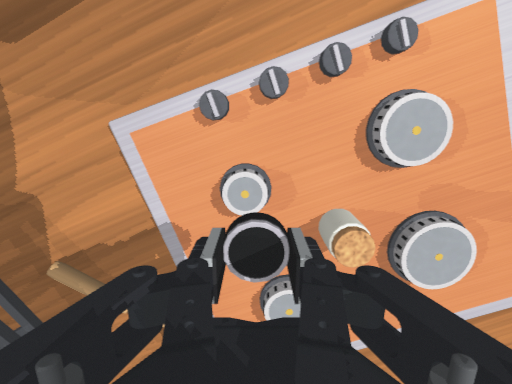

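The dots are tiny (245,194), medium (417,131), large (439,257) and small (289,312). The held cap is at (256,245).

Run:
```python
from h import *
s=status.sense();m=viewer.camera_model("wrist");im=cv2.imread("pics/w4.png")[:,:,::-1]
P={}
for n,p,r in (("tiny",(245,194),22.5),("medium",(417,131),33.5),("large",(439,257),39),("small",(289,312),28)):
    d=dot(im,*p); P[n]=onplane(m,*d,32); print(n,np.round(d,1),P[n].round(1),"circle",*circ(im,m,P[n],32,r,4))
t=s["tool_pos"]
for z in (12.5,): print("held cap",circ(im,m,t[:2],t[2]+z,17.5,5), "tcp",t)
# fit rectangle 140x170
from scipy.optimize import least_squares
q=np.array([P[k] for k in("large","small","medium","tiny")]);b=np.array([[70,85],[70,-85],[-70,85],[-70,-85.]])
f=lambda x:(R.from_euler("z",x[2]).as_matrix()[:2,:2]@b.T).T+x[:2]
o=least_squares(lambda x:(f(x)-q).ravel(),[527,-177,0]);print(o.x,f(o.x).round(1))
```

```text
tiny [244.5 193.8] [ 450.4 -253.9] circle [ 449.71030255 -253.65495518] 43.57711893314382
medium [416.2 130. ] [456.1 -81.9] circle [455.99467061 -82.14870618] 43.53296626365766
large [438.5 256.6] [593.1 -92.6] circle [592.80064621 -92.80095093] 37.49396497988182
small [288.9 311.6] [ 595.1 -262.7] circle [ 595.62200572 -262.17778147] 16.27615744616502
held cap (array([ 449.7240621 , -241.34653302]), np.float64(109.45010327561496)) tcp [ 449.28231941 -241.63328593  155.42409542]
[ 5.23659143e+02 -1.72794859e+02 -3.44164180e-02] [[ 596.5  -90.3]
 [ 590.7 -260.2]
 [ 456.6  -85.4]
 [ 450.8 -255.3]]
```

arm_command:
  targets:
    - [[0.0004,-0.0125,-0.03,0,0,0,-0.5],[0,0,-0.04,0,0,0,-0.5],[0,0,-0.025,0,0,0,-0.5],[0,0,-0.015,0,0,0,-0.5],[0,0,0,0,0,0,-0.5],[0,0,0,0,0,0,-0.5],[0,0,0,0,0,0,-0.5]]

```text
time: 7.02
tool_pos: [450.3, -255.6, 46.7]
tcp_rot: [-180.0, 0.1, 156.9]
ft_force: [-0.2, -0.4, -0.9]
finger_gap: 33.5
grip_force: 30.2
```

Run:
```python
from h import *
s=status.sense();m=viewer.camera_model("wrist");im=viewer.snapshot("wrist");t=s["tool_pos"];print(t,np.abs(s["qd"]).max())
print("cap",circ(im,m,t[:2],t[2]+12.6,17.5,4),"crown",circ(im,m,t[:2],32,22.5,4))
cv2.imwrite("pics/w5.png",cv2.resize(im[150:330,160:352],(640,600),interpolation=cv2.INTER_CUBIC)[:,:,::-1])
```

```text
[ 450.33727765 -255.60628856   46.73176773] 0.1930453447865412
cap (array([ 450.78024208, -255.30244276]), np.float64(102.25441300141719)) crown (array([ 451.33397411, -253.37794153]), np.float64(26.116181677596042))
```

View pics/w5.png

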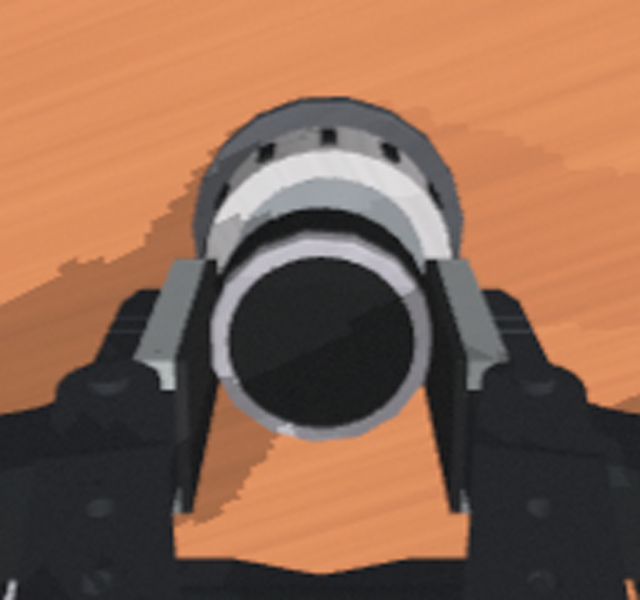

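arm_command:
  targets:
    - [[0,0.0016,-0.006,0,0,0,-0.5],[0,0,-0.005,0,0,0,-0.5],[0,0,-0.001,0,0,0,-0.5],[0,0,0,0,0,0,-0.5],[0,0,0,0,0,0,-0.5],[0,0,0,0,0,0,-0.5]]

```text
time: 7.82
tool_pos: [449.2, -253.2, 33.4]
tcp_rot: [180.0, -0.0, 156.9]
ft_force: [-3.0, 2.2, 5.8]
finger_gap: 33.6
grip_force: 30.8
```

Run:
```python
from h import *
s=status.sense();m=viewer.camera_model("wrist");im=viewer.snapshot("wrist");t=s["tool_pos"];print(t,s["ft_force"],np.abs(s["qd"]).max())
print("cap",circ(im,m,t[:2],t[2]+12.6,17.5,4))
```

```text
[ 449.23681848 -253.20569738   33.38729118] [-3.01933035  2.20005203  5.75744868] 0.10242056854073046
cap (array([ 449.63686674, -252.89385239]), np.float64(103.43994596023889))
```

arm_command:
  targets:
    - [[0.0005,-0.0008,0,0,0,0,-0.5],[0,0,0,0,0,0,0.2],[0,0,0,0,0,0,0.2],[0,0,0,0,0,0,0.2],[0,0,0.02,0,0,0,0.2],[0,0,0.05,0,0,0,0.3],[0,0,0.052,0,0,0,0.45],[0,0.03,0,0,0,0,0.45],[0,0,0,0,0,0,0.45],[0,0,0,0,0,0,0.45]]

```text
time: 9.12
tool_pos: [449.6, -224.3, 154.7]
tcp_rot: [-180.0, -0.0, 156.9]
ft_force: [0.2, 0.1, 0.8]
finger_gap: 61.7
grip_force: 0.0
```

Run:
```python
from h import *
s=status.sense();m=viewer.camera_model("wrist");im=viewer.snapshot("wrist");t=s["tool_pos"];print(t,s["finger_gap"],np.abs(s["qd"]).max())
c=np.array([450.,-254]);print("cap",circ(im,m,c,46,17.5,5),"crown",circ(im,m,c,32,22.5,4))
for n,g in (("medium",(456.1,-81.9)),("large",(593.1,-92.6)),("small",(595.3,-262.5))):
    p=proj(m,[*g,32]); 
    if 8<p[0]<504 and 8<p[1]<376: d=dot(im,*p);print(n,np.round(d,1),onplane(m,*d,32).round(1))
cv2.imwrite("pics/w6.png",im[:,:,::-1])
```

```text
[ 449.59805278 -224.28546652  154.74559822] 61.65467159592167 0.7670039304162328
cap (array([ 450.24711208, -253.64190522]), np.float64(77.30873181692647)) crown (array([ 450.68801668, -254.09555682]), np.float64(56.6233658196388))
medium [398.5 137.1] [456.2 -81.8]
large [423.1 262.4] [593.2 -92.4]
small [274.7 316.5] [ 594.5 -262.4]
```

View pics/w6.png

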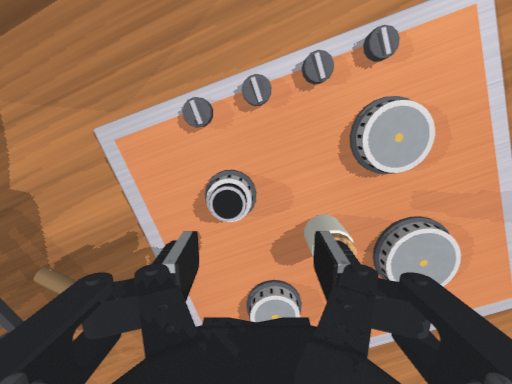

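The tiny cap, at (230,203), is centred on its crown to about 0.6 mm. Back to the stack for the small cap.

arm_command:
  targets:
    - [[0.0015,0.05,0,0,0,0,0.45],[0.001,0.06,0,0,0,0,0.45],[0.001,0.06,0,0,0,0,0.45],[0.001,0.06,0,0,0,0,0.45],[0.001,0.06,0,0,0,0,0.45],[0.001,0.06,0,0,0,0,0.45],[0.001,0.06,0,0,0,0,0.45],[0.001,0.05,0,0,0,0,0.45],[0.001,0.026,0,0,0,0,0.45],[0,0,0,0,0,0,0.45]]

```text
time: 10.42
tool_pos: [459.2, 262.8, 154.4]
tcp_rot: [-179.9, -0.1, 157.0]
ft_force: [0.2, 0.3, 0.7]
finger_gap: 61.8
grip_force: 0.0
```

arm_command:
  targets:
    - [[0,0,0,0,0,0,0.45],[0,0,0,0,0,0,0.45],[0,0,0,0,0,0,0.45],[0,0,0,0,0,0,0.45]]

```text
time: 10.92
tool_pos: [459.6, 261.3, 155.4]
tcp_rot: [180.0, 0.0, 156.9]
ft_force: [0.2, 0.1, 0.3]
finger_gap: 61.7
grip_force: 0.0
```

```bash
python3 -c "
from meas import *
stack([459.3,266.7],S[1:])"
```

```text
tcp [459.6 261.3 155.4] qd 0.28
small [459.1 266.8] 109.4 delta [-0.4  5.5]
medium [459.2 268.4] 64.9 delta [-0.4  7.2]
large [458.5 269.7] 47.4 delta [-1.   8.5]
```

arm_command:
  targets:
    - [[-0.0004,0.0055,-0.03,0,0,0,0.45],[0,0,-0.04,0,0,0,0.45],[0,0,-0.025,0,0,0,0.45],[0,0,-0.0125,0,0,0,0.45],[0,0,-0.007,0,0,0,0.45],[0,0,0,0,0,0,0.45],[0,0,0,0,0,0,0.45],[0,0,0,0,0,0,0.45]]

```text
time: 11.98
tool_pos: [459.6, 267.6, 41.7]
tcp_rot: [179.9, 0.1, 156.9]
ft_force: [-0.3, -0.4, -0.2]
finger_gap: 61.6
grip_force: 0.0
```

arm_command:
  targets:
    - [[0,0,0,0,0,0,-0.3],[0,0,0,0,0,0,-0.3],[0,0,0,0,0,0,-0.3],[0,0,0,0,0,0,-0.3]]

```text
time: 12.48
tool_pos: [459.4, 267.5, 41.6]
tcp_rot: [180.0, 0.0, 156.9]
ft_force: [-1.9, -1.5, 6.2]
finger_gap: 44.8
grip_force: 30.1
```

arm_command:
  targets:
    - [[0,0,0.013,0,0,0,-0.3],[0,0,0.05,0,0,0,-0.3],[0,0,0.05,0,0,0,-0.3],[0.005,-0.05,0,0,0,0,-0.3],[0.015,-0.057,0,0,0,0,-0.3],[0.015,-0.057,0,0,0,0,-0.3],[0.015,-0.057,0,0,0,0,-0.3],[0.015,-0.057,0,0,0,0,-0.3],[0.015,-0.057,0,0,0,0,-0.3],[0.015,-0.057,0,0,0,0,-0.3]]

```text
time: 13.72
tool_pos: [554.3, -126.7, 154.6]
tcp_rot: [180.0, 0.0, 156.9]
ft_force: [0.0, 0.5, -0.8]
finger_gap: 44.7
grip_force: 31.1
```

arm_command:
  targets:
    - [[0.015,-0.057,0,0,0,0,-0.3],[0.015,-0.055,0,0,0,0,-0.3],[0.01,-0.026,0,0,0,0,-0.3],[0,0,0,0,0,0,-0.3],[0,0,0,0,0,0,-0.3],[0,0,0,0,0,0,-0.3],[0,0,0,0,0,0,-0.3]]

```text
time: 14.6
tool_pos: [594.0, -261.7, 154.1]
tcp_rot: [180.0, 0.0, 157.0]
ft_force: [0.2, -0.2, -0.7]
finger_gap: 44.6
grip_force: 31.1
```

```bash
cat > look.py <<'E'
from h import *
def look(g,rc,rk,zoff,name=None):
    """held cap (radius rc, top zoff above the TCP) against burner guess g (crown radius rk)"""
    s=status.sense();m=viewer.camera_model("wrist");im=viewer.snapshot("wrist");t=s["tool_pos"]
    print("tcp",t.round(1),"gap",s["finger_gap"].round(1),"qd",np.abs(s["qd"]).max().round(2),"F",s["ft_force"].round(1))
    c,q=circ(im,m,t[:2],t[2]+zoff,rc,4);k,kq=circ(im,m,g,32,rk,4)
    d=onplane(m,*dot(im,*proj(m,[*g,32])),32)
    print("cap",c.round(1),round(q),"off tcp",(c-t[:2]).round(1),"crown",k.round(1),round(kq),"dot",d.round(1),"g-cap",(np.array(g)-c).round(1))
    if name: cv2.imwrite(name,im[:,:,::-1])
E
python3 -c "
from look import *
look((594.8,-262.5),23,28,12.4)"
```

```text
Traceback (most recent call last):
  File "look.py", line 5, in look
    print("tcp",t.round(1),"gap",s["finger_gap"].round(1),"qd",np.abs(s["qd"]).max().round(2),"F",s["ft_force"].round(1))
                                 ^^^^^^^^^^^^^^^^^^^^^
AttributeError: 'float' object has no attribute 'round'
```

```bash
sed -i 's/s\["finger_gap"\].round(1)/round(s["finger_gap"],1)/' look.py
python3 -c "
from look import *
look((594.8,-262.5),23,28,12.4)"
```

```text
tcp [ 594.  -261.9  154.1] gap 44.6 qd 0.37 F [ 0.6 -0.3 -0.6]
cap [ 594.2 -261.5] 113 off tcp [0.1 0.4] crown [ 594.5 -262.6] 44 dot [ 594.5 -262.7] g-cap [ 0.6 -1. ]
```

arm_command:
  targets:
    - [[0.0003,-0.0011,-0.03,0,0,0,-0.3],[0,0,-0.045,0,0,0,-0.3],[0,0,-0.025,0,0,0,-0.3],[0,0,-0.012,0,0,0,-0.3],[0,0,0,0,0,0,-0.3],[0,0,0,0,0,0,-0.3],[0,0,0,0,0,0,-0.3]]

```text
time: 15.58
tool_pos: [595.4, -264.4, 43.6]
tcp_rot: [-180.0, 0.2, 156.9]
ft_force: [1.3, -0.7, -0.5]
finger_gap: 44.3
grip_force: 31.1
```

```bash
python3 -c "
from look import *
look((594.5,-262.6),23,28,12.4)"
```

```text
tcp [ 595.4 -264.4   43.6] gap 44.3 qd 0.28 F [ 1.3 -0.7 -0.5]
cap [ 595.5 -263.9] 110 off tcp [0.2 0.4] crown [ 595.4 -262.4] 28 dot [nan nan] g-cap [-1.   1.3]h.py:18: RuntimeWarning: invalid value encountered in scalar divide
  return u+(s*x).sum()/s.sum(), v+(s*y).sum()/s.sum()
```

arm_command:
  targets:
    - [[-0.0006,0.0009,-0.005,0,0,0,-0.3],[0,0,-0.004,0,0,0,-0.3],[0,0,-0.0005,0,0,0,-0.3],[0,0,0,0,0,0,-0.3],[0,0,0,0,0,0,-0.3],[0,0,0,0,0,0,-0.3]]

```text
time: 16.38
tool_pos: [593.7, -262.8, 33.6]
tcp_rot: [180.0, -0.0, 156.9]
ft_force: [-4.9, 2.7, 11.0]
finger_gap: 44.5
grip_force: 32.2
```

```bash
python3 -W ignore -c "
from look import *
look((594.5,-262.6),23,28,12.4)"
```

```text
tcp [ 593.7 -262.8   33.6] gap 44.5 qd 0.07 F [-4.9  2.7 11. ]
cap [ 593.9 -262.4] 111 off tcp [0.2 0.4] crown [ 596.  -263.4] 44 dot [ 594.1 -265.6] g-cap [ 0.6 -0.2]
```

arm_command:
  targets:
    - [[0,0,0,0,0,0,0.4],[0,0,0,0,0,0,0.4],[0,0,0,0,0,0,0.4],[0,0,0.02,0,0,0,0.5],[0,0,0.05,0,0,0,0.7],[0,0,0.05,0,0,0,0.7],[-0.02,0.05,0,0,0,0,0.7],[0,0,0,0,0,0,0.7],[0,0,0,0,0,0,0.7],[0,0,0,0,0,0,0.7]]

```text
time: 17.68
tool_pos: [574.1, -213.7, 152.7]
tcp_rot: [-180.0, 0.0, 156.9]
ft_force: [0.6, 0.2, 1.0]
finger_gap: 72.7
grip_force: 0.0
```

```bash
python3 -W ignore -c "
from h import *
s=status.sense();m=viewer.camera_model('wrist');im=viewer.snapshot('wrist');t=s['tool_pos'];print(t)
c=np.array([594.3,-262.5]);print('cap',circ(im,m,c,46,23,5),'crown',circ(im,m,c,32,28,4))
"
```

```text
[ 574.06583845 -213.74267812  152.74210609]
cap (array([ 594.1906473 , -262.75328569]), np.float64(76.33537286961477)) crown (array([ 595.36647585, -263.65886519]), np.float64(57.074576616273774))
```

arm_command:
  targets:
    - [[-0.01,0.045,0,0,0,0,0.7],[-0.014,0.058,0,0,0,0,0.7],[-0.014,0.058,0,0,0,0,0.7],[-0.014,0.058,0,0,0,0,0.7],[-0.014,0.058,0,0,0,0,0.7],[-0.014,0.058,0,0,0,0,0.7],[-0.014,0.058,0,0,0,0,0.7],[-0.014,0.058,0,0,0,0,0.7],[-0.007,0.029,0,0,0,0,0.7],[0,0,0,0,0,0,0.7]]

```text
time: 18.98
tool_pos: [458.4, 268.8, 152.2]
tcp_rot: [180.0, -0.0, 157.1]
ft_force: [-0.5, -1.5, -0.1]
finger_gap: 72.6
grip_force: 0.0
```

arm_command:
  targets:
    - [[0,0,0,0,0,0,0.7],[0,0,0,0,0,0,0.7],[0,0,0,0,0,0,0.7],[0,0,0,0,0,0,0.7]]

```text
time: 19.48
tool_pos: [459.0, 266.5, 152.4]
tcp_rot: [180.0, 0.0, 156.9]
ft_force: [0.0, -0.5, 0.8]
finger_gap: 72.5
grip_force: 0.0
```

```bash
python3 -c "
from meas import *
stack([459.3,268.2],S[2:])"
```

```text
tcp [459.  266.5 152.4] qd 0.24
medium [459.3 268.4] 91.7 delta [0.3 1.8]
large [458.6 269.7] 54.9 delta [-0.4  3.1]
```

arm_command:
  targets:
    - [[0.0003,0.0015,-0.03,0,0,0,0.7],[0,0,-0.05,0,0,0,0.7],[0,0,-0.026,0,0,0,0.7],[0,0,-0.013,0,0,0,0.7],[0,0,-0.0065,0,0,0,0.7],[0,0,0,0,0,0,0.7],[0,0,0,0,0,0,0.7],[0,0,0,0,0,0,0.7]]

```text
time: 20.52
tool_pos: [459.7, 268.9, 27.8]
tcp_rot: [179.9, 0.1, 156.9]
ft_force: [0.2, 0.5, -0.4]
finger_gap: 72.6
grip_force: 0.0
```

arm_command:
  targets:
    - [[0,0,0,0,0,0,0],[0,0,0,0,0,0,0],[0,0,0,0,0,0,0],[0,0,0,0,0,0,0]]

```text
time: 21.02
tool_pos: [459.4, 268.8, 27.7]
tcp_rot: [180.0, 0.0, 156.9]
ft_force: [-1.6, -2.0, 5.7]
finger_gap: 55.5
grip_force: 30.8
```

arm_command:
  targets:
    - [[0,0,0.013,0,0,0,0],[0,0,0.05,0,0,0,0],[0,0,0.062,0,0,0,0],[-0.0003,-0.045,0,0,0,0,0],[-0.0005,-0.055,0,0,0,0,0],[-0.0005,-0.055,0,0,0,0,0],[-0.0005,-0.055,0,0,0,0,0],[-0.0005,-0.055,0,0,0,0,0],[-0.0005,-0.055,0,0,0,0,0],[-0.0005,-0.03,0,0,0,0,0]]

```text
time: 22.28
tool_pos: [455.4, -83.9, 152.6]
tcp_rot: [-180.0, 0.1, 156.8]
ft_force: [-0.0, 0.1, -1.6]
finger_gap: 55.4
grip_force: 32.8
```

arm_command:
  targets:
    - [[0,0,0,0,0,0,0],[0,0,0,0,0,0,0],[0,0,0,0,0,0,0],[0,0,0,0,0,0,0],[0,0,0,0,0,0,0]]

```text
time: 22.9
tool_pos: [455.7, -80.9, 151.8]
tcp_rot: [-180.0, -0.0, 157.0]
ft_force: [-0.0, -0.2, -2.4]
finger_gap: 55.6
grip_force: 32.8
```

```bash
python3 -W ignore -c "
from look import *
look((456.1,-81.9),28.5,33.5,12.3)"
```

```text
tcp [455.7 -80.9 151.8] gap 55.6 qd 0.23 F [-0.  -0.2 -2.4]
cap [456.  -80.5] 108 off tcp [0.3 0.3] crown [456.9 -82.4] 34 dot [455.5 -81.8] g-cap [ 0.1 -1.4]
```

arm_command:
  targets:
    - [[0,-0.0006,-0.03,0,0,0,0],[0,0,-0.045,0,0,0,0],[0,0,-0.023,0,0,0,0],[0,0,-0.011,0,0,0,0],[0,0,0,0,0,0,0],[0,0,0,0,0,0,0],[0,0,0,0,0,0,0]]

```text
time: 23.82
tool_pos: [456.7, -82.3, 44.1]
tcp_rot: [180.0, 0.1, 156.9]
ft_force: [0.6, 0.9, -2.5]
finger_gap: 55.4
grip_force: 32.8
```

```bash
python3 -W ignore -c "
from look import *
look((456.1,-82),28.5,33.5,12.3)"
```

```text
tcp [456.7 -82.3  44.1] gap 55.4 qd 0.38 F [ 0.6  0.9 -2.5]
cap [457. -82.] 105 off tcp [0.3 0.4] crown [457.2 -83.1] 32 dot [nan nan] g-cap [-0.9 -0. ]
```

arm_command:
  targets:
    - [[0,-0.0004,-0.005,0,0,0,0],[0,0,-0.004,0,0,0,0],[0,0,-0.001,0,0,0,0],[0,0,0,0,0,0,0],[0,0,0,0,0,0,0],[0,0,0,0,0,0,0]]

```text
time: 24.62
tool_pos: [455.7, -82.4, 33.6]
tcp_rot: [-180.0, -0.0, 156.9]
ft_force: [-7.1, 2.0, 12.1]
finger_gap: 55.5
grip_force: 34.1
```

```bash
python3 -W ignore -c "
from look import *
look((456.1,-82),28.5,33.5,12.3)"
```

```text
tcp [455.7 -82.4  33.6] gap 55.5 qd 0.09 F [-7.1  2.  12.1]
cap [456.  -82.1] 105 off tcp [0.3 0.3] crown [458. -83.] 42 dot [nan nan] g-cap [0.1 0.1]
```

Centred and in contact. Release.

arm_command:
  targets:
    - [[0,0,0,0,0,0,0.6],[0,0,0,0,0,0,0.6],[0,0,0,0,0,0,0.6],[0,0,0.02,0,0,0,0.8],[0,0,0.05,0,0,0,1],[0,0,0.05,0,0,0,1],[0,0.05,0,0,0,0,1],[0,0,0,0,0,0,1],[0,0,0,0,0,0,1],[0,0,0,0,0,0,1]]

```text
time: 25.92
tool_pos: [455.3, -33.0, 152.2]
tcp_rot: [-180.0, -0.1, 156.9]
ft_force: [0.8, -0.5, -0.4]
finger_gap: 84.9
grip_force: 0.0
```

```bash
python3 -W ignore -c "
from h import *
s=status.sense();m=viewer.camera_model('wrist');im=viewer.snapshot('wrist');t=s['tool_pos'];print(t)
c=np.array([456,-82]);print('cap',circ(im,m,c,46,28.5,5),'crown',circ(im,m,c,32,33.5,4))
"
```

```text
[455.31445942 -33.02172731 152.17303983]
cap (array([456.18825624, -82.26285361]), np.float64(77.13236320179031)) crown (array([457.11433569, -83.09305582]), np.float64(62.76324626999063))
```

arm_command:
  targets:
    - [[0,0.04,0,0,0,0,1],[0.0006,0.055,0,0,0,0,1],[0.0006,0.055,0,0,0,0,1],[0.0006,0.055,0,0,0,0,1],[0.0006,0.055,0,0,0,0,1],[0.0006,0.04,0,0,0,0,1],[0,0,0,0,0,0,1],[0,0,0,0,0,0,1],[0,0,0,0,0,0,1],[0,0,0,0,0,0,1]]

```text
time: 27.22
tool_pos: [459.0, 266.6, 152.9]
tcp_rot: [-180.0, 0.0, 156.8]
ft_force: [-0.6, -0.5, -0.1]
finger_gap: 85.4
grip_force: 0.0
```

```bash
python3 -c "
from meas import *
stack([458.6,269.7],S[3:])"
```

```text
tcp [459.  266.6 152.9] qd 0.23
large [458.4 270. ] 66.9 delta [-0.6  3.4]
```

arm_command:
  targets:
    - [[-0.0006,0.003,-0.03,0,0,0,1],[0,0,-0.05,0,0,0,1],[0,0,-0.036,0,0,0,1],[0,0,-0.018,0,0,0,1],[0,0,-0.0095,0,0,0,1],[0,0,0,0,0,0,1],[0,0,0,0,0,0,1],[0,0,0,0,0,0,1]]

```text
time: 28.28
tool_pos: [459.0, 271.0, 10.6]
tcp_rot: [179.9, 0.1, 156.9]
ft_force: [0.5, -0.4, 0.1]
finger_gap: 85.3
grip_force: 0.0
```

arm_command:
  targets:
    - [[0,0,0,0,0,0,0.4],[0,0,0,0,0,0,0.4],[0,0,0,0,0,0,0.3],[0,0,0,0,0,0,0.3]]

```text
time: 28.78
tool_pos: [458.5, 270.7, 10.3]
tcp_rot: [180.0, 0.0, 156.9]
ft_force: [-2.1, -2.8, 6.5]
finger_gap: 66.3
grip_force: 32.0
```

arm_command:
  targets:
    - [[0,0,0.023,0,0,0,0.3],[0,0,0.06,0,0,0,0.3],[0,0,0.06,0,0,0,0.3],[0.01,-0.045,0,0,0,0,0.3],[0.02,-0.053,0,0,0,0,0.3],[0.02,-0.053,0,0,0,0,0.3],[0.02,-0.053,0,0,0,0,0.3],[0.02,-0.053,0,0,0,0,0.3],[0.02,-0.053,0,0,0,0,0.3],[0.02,-0.033,0,0,0,0,0.3]]

```text
time: 30.02
tool_pos: [588.0, -75.0, 151.8]
tcp_rot: [-180.0, -0.0, 156.8]
ft_force: [0.4, 0.6, -3.3]
finger_gap: 66.5
grip_force: 36.3
```

arm_command:
  targets:
    - [[0.004,-0.019,0,0,0,0,0.3],[0,0,0,0,0,0,0.3],[0,0,0,0,0,0,0.3],[0,0,0,0,0,0,0.3],[0,0,0,0,0,0,0.3],[0,0,0,0,0,0,0.3]]

```text
time: 30.78
tool_pos: [592.1, -90.9, 152.5]
tcp_rot: [180.0, 0.0, 157.0]
ft_force: [0.3, 0.5, -3.0]
finger_gap: 66.4
grip_force: 36.3
```

```bash
python3 -W ignore -c "
from look import *
look((593.1,-92.6),34,39,15.7,'pics/w7.png')"
```

```text
tcp [592.1 -90.9 152.5] gap 66.4 qd 0.25 F [ 0.3  0.5 -3. ]
cap [592.1 -90.5] 110 off tcp [0.1 0.4] crown [593.4 -93.3] 32 dot [nan nan] g-cap [ 1.  -2.1]
```

View pics/w7.png

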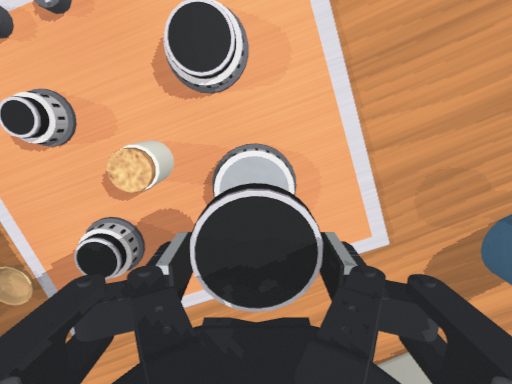

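The large cap is held level at (257,247) over its burner, and the other three caps and the pot look right.

arm_command:
  targets:
    - [[0.0004,-0.0013,-0.03,0,0,0,0.3],[0,0,-0.045,0,0,0,0.3],[0,0,-0.025,0,0,0,0.3],[0,0,-0.011,0,0,0,0.3],[0,0,0,0,0,0,0.3],[0,0,0,0,0,0,0.3],[0,0,0,0,0,0,0.3]]

```text
time: 31.7
tool_pos: [593.7, -93.0, 43.0]
tcp_rot: [180.0, 0.2, 156.9]
ft_force: [0.2, -1.1, -2.7]
finger_gap: 66.5
grip_force: 36.2
```

```bash
python3 -W ignore -c "
from look import *
look((593.1,-92.6),34,39,15.7)"
```

```text
tcp [593.7 -93.   43. ] gap 66.5 qd 0.26 F [ 0.2 -1.1 -2.7]
cap [593.8 -92.5] 103 off tcp [0.1 0.5] crown [593.9 -93.6] 35 dot [nan nan] g-cap [-0.7 -0.1]
```

arm_command:
  targets:
    - [[0.0002,-0.0005,-0.006,0,0,0,0.3],[0,0,-0.005,0,0,0,0.3],[0,0,-0.0015,0,0,0,0.3],[0,0,0,0,0,0,0.3],[0,0,0,0,0,0,0.3],[0,0,0,0,0,0,0.3]]

```text
time: 32.5
tool_pos: [592.7, -93.2, 30.3]
tcp_rot: [-180.0, -0.0, 156.9]
ft_force: [-8.2, 1.2, 14.1]
finger_gap: 66.1
grip_force: 38.0
```

```bash
python3 -W ignore -c "
from look import *
look((593.1,-92.6),34,39,15.7)"
```

```text
tcp [592.7 -93.2  30.3] gap 66.1 qd 0.07 F [-8.2  1.2 14.1]
cap [592.9 -92.8] 102 off tcp [0.2 0.4] crown [594.1 -93.8] 38 dot [nan nan] g-cap [0.2 0.2]
```

arm_command:
  targets:
    - [[0,0,0,0,0,0,1],[0,0,0,0,0,0,1],[0,0,0,0,0,0,1],[0,0,0.02,0,0,0,1],[0,0,0.05,0,0,0,1],[0,0,0.06,0,0,0,1],[-0.01,0.03,0.04,0,0,0,1],[-0.01,0.03,0.04,0,0,0,1],[0,0,0,0,0,0,1],[0,0,0,0,0,0,1]]

```text
time: 33.8
tool_pos: [572.7, -33.3, 239.4]
tcp_rot: [-180.0, 0.1, 156.9]
ft_force: [-0.2, 0.1, -0.4]
finger_gap: 85.5
grip_force: 0.0
```

arm_command:
  targets:
    - [[0,0,0,0,0,0,1],[0,0,0,0,0,0,1],[0,0,0,0,0,0,1]]

```text
time: 34.17
tool_pos: [572.4, -33.5, 237.9]
tcp_rot: [-180.0, -0.1, 156.9]
ft_force: [-0.1, -0.5, -0.7]
finger_gap: 85.7
grip_force: 0.0
```

```bash
python3 -W ignore -c "
from h import *
s=status.sense();m=viewer.camera_model('wrist');im=viewer.snapshot('wrist');print(s['tool_pos'])
c=np.array([593,-92.6])
for n,c,r in (('large',(593,-92.6),34),('medium',(456.1,-82),28.5),('small',(594.5,-262.6),23),('tiny',(450.2,-253.9),17.5)):
    p=proj(m,[*c,46]);print(n,p.round());
    if 0<p[0]<512 and 0<p[1]<384: print('cap',circ(im,m,c,46,r,5),'crown',circ(im,m,c,32,r+5,4))
t=viewer.snapshot('scene')
cv2.imwrite('pics/f.png',np.hstack([cv2.resize(x,(400,300)) for x in (im,t)])[:,:,::-1])
"
```

```text
[572.36708793 -33.54805826 237.90808251]
large [219. 208.]
cap (array([593.2622948 , -93.09624944]), np.float64(62.43818668820599)) crown (array([593.51812341, -93.61325234]), np.float64(51.90954420169238))
medium [177.  99.]
cap (array([455.42978796, -82.69738264]), np.float64(70.01452698240456)) crown (array([456.19370632, -82.60015363]), np.float64(51.98290852009981))
small [103. 256.]
cap (array([ 594.2685052 , -262.87998993]), np.float64(47.698028340807724)) crown (array([ 595.31891133, -265.56981084]), np.float64(31.228469223866984))
tiny [ 46. 153.]
cap (array([ 449.99028617, -253.98438412]), np.float64(71.13510935656049)) crown (array([ 449.58433051, -257.18142357]), np.float64(42.99627275993898))
```

View pics/f.png

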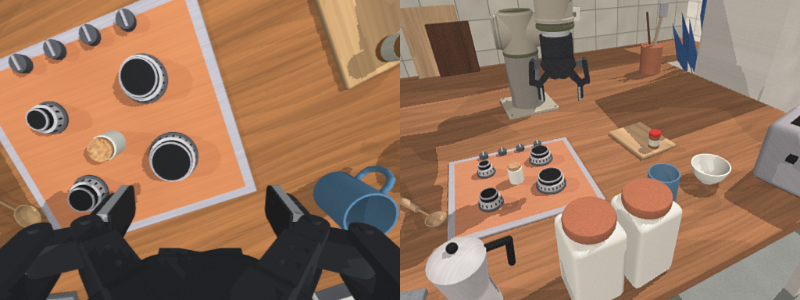

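All four caps are seated on their burners, about 1 mm off centre or better where the crown can be seen clearly. The pot and jar are still standing where they were.

```bash
python3 -c "
from bench import job
print(job.hand_in())"
```

```text
the job is handed in; nothing more can be done
None
```

All four burner caps are on their own burners, black side up and about 1 mm off centre by the camera measurements; the salt pot and spice jar were not touched, and I handed the job in at about 34 s.

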